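# Start and close the canister's screw lid

## Robot

A 6-joint arm with a two-finger parallel gripper is mounted at the origin on the work surface. World frame = base frame: x ahead of the robot, y to its left, z up, the work surface at z = 0. Lengths are in mm, angles in degrees, forces in N, time in s.
With the tool pointing down it reaches from about 350 to 850 mm from the base axis. Payload 8.1 kg.
Tool frame: the origin (TCP) lies midway between the tips of the shut fingers; the grasp point (between the pads) lies 19 mm behind it; z points along the fingers, y is the line along which they close (so a half turn about z gives the same grasp; the last joint's range is limited). The gripper opens to 85 mm and grips with 20 to 120 N. Pads are 22 mm wide; open, the fingers measure 114 mm over their backs; the gripper's body (76 mm by 85 mm) begins 54 mm behind the grasp point. The pads swing forward as they close: fully open they stand 13 mm farther back than shut.
Start: joints at [-69.122, 7.471, 85.268, -0, 87.261, -4.893], TCP at [260.891, -540.316, 231.292] pointing down, gripper open.
Joint ranges: [-169.43, 169.43], [-51.17, 129.36], [1.28, 143.12], [-76.62, 256.62], [0, 156.53], [-152.29, 152.29]. Speed limits (degrees/s): [136.94, 136.94, 159.86, 180, 180, 180].

## Interface

Orientations are given as [roll, pitch, yaw] about the fixed x, y, z axes, in that order (R = Rz(yaw) Ry(pitch) Rx(roll)).
In Python, from bench import r, optics, workorder gives the robot as it stands.
- The arm moves only by the tool drive_effector, called as name(argument=value, ...), one argument or row to a line, values as JSON. Schema: {"type":"object","properties":{"segments":{"type":"object","properties":{"steps":{"type":"array","items":{"type":"array","items":{"type":"number"},"minItems":7,"maxItems":7},"minItems":1,"maxItems":8}},"additionalProperties":false,"required":["steps"]},"force":{"type":"number"},"only":{"type":"string"},"quiet":{"type":"boolean"},"lines":{"type":"string"}},"required":["segments"],"additionalProperties":false}. segments is an object whose key "steps" holds a list of rows, 1 to 8 of them, each of 7 numbers: a rotation vector rx, ry, rz in normalised numbers (1 is 120 degrees), then dx, dy, dz in a scale on which 1.0 is 500 mm, then the finger opening in mm; each row is the pose to reach, as a shift and turn from the pose commanded when the call began, along the tool's axes at that moment; what a row does not reach only later rows make up. A row lasts 1/8 s, in which the tool goes at most 62.5 mm and 10.7 degrees, less where a joint would pass 70% of its speed; a pose out of reach is approached as far as the arm can. The fingers move at their own pace and stop on an object; force is the grip in N (left out, the last holds). Time passes only in rows, so rows that do not move let the fingers close. The tool returns the time, the measured TCP pose, the force, the opening and the grip force at its end. only (a regular expression) keeps the lines of the reply that match it, lines (a string "A,B") keeps lines A to B, and quiet returns only ok. A shift or turn number past 1, either way, is cut back to 1. Input that does not fit is refused with a message, and nothing moves.
- r.sense(): the state, without advancing time (a new reading comes with each control period).
- optics.snapshot(name): name is "scene" or "side" or "wrist"; returns a dict with "pixels" (400x640x3 uint8, blue, green, red), "fx", "fy", "cx", "cy" (pixels), "D" ([k1, k2, p1, p2, k3] as OpenCV has them; the pictures are not rectified), "pose" (4x4, takes a point from camera to world coordinates). Camera axes: x right, y up, looking along -z (the intrinsics and any distortion apply to the point x, -y, -z); pixel columns grow to the right and rows downward; lengths in mm; the calibration is good to about 2 mm. A picture is of the moment at which its call begins. There is no depth.
- workorder.hand_in(): hands the job in; it is judged then, once.
The state is a dict: "time": time; "joint_pos": joint angles; "qd": joint speeds; "joint_efforts": joint torques, N m; "tool_pos": TCP position; "tcp_rot": TCP orientation; "ft_force": force on the tool from outside, world axes, zero at the start; "wrist_torque": the same for the moment, N m; "finger_gap": finger opening in mm; "grip_force": force on a finger pad.
Only numpy, scipy, OpenCV 4.12 (cv2) and the standard library are available. Lean on these libraries where they do the work, as an engineer would, in place of code of your own. Each camera call takes 0.05 s, during which the arm holds its last target. There are 200 camera calls.

## Task

Put the steel lid back on the stainless canister and screw it fully home. Its thread jams if you just turn it forwards, so rest the lid level on the neck, turn it backwards (anticlockwise from above) with a light push until you feel it drop into the thread, then turn it forwards (clockwise) until it is firmly down, and let go. Never force it, and leave the other things where they stand.

Things in the scene. Friction and masses are not known exactly. Their poses are not given: they have to be found in the camera images.
- lid: Loose round steel lid, 68 mm across, 32 mm tall without its grip, about 0.16 kg, lying skirt down. Origin: centre of its underside (lower edge of the skirt), z up. Inside, four 4 mm pins point inwards along its +x, -x, +y, -y, centres 4.3 mm above the origin, ends 23.5 mm from the axis.
- lid_grip (a point): Centre of the black wing grip on the lid's top, 46.5 mm above the lid's origin: a bar 46 mm long along the lid's x, 14 mm thick along its y, from 32 to 61 mm above the origin.
- lid_seat (a point): On the lid's axis at the underside of its top plate, 28 mm above the lid's origin. Level with canister_rim when the lid is home; 8 to 15 mm above it with the pins resting on the ridges or posts; 3 mm above it once dropped into the thread's gaps.
- canister: Stainless canister, 92 mm across, in a wooden cradle 130 mm square screwed to the planks: it cannot shift or turn. Origin: under its centre at plank height. Shoulder 90 mm, rim 123 mm above it. Neck 44 mm across, tapering to 38 mm over its top 5 mm. Its yaw does not tell the thread's angle, which is unknown and repeats every 90 degrees.
- canister_rim (a point): Centre of the canister's rim, 123 mm above the planks. A sprung black rubber seal, 33 mm across, stands 3 mm above it and yields down to the rim under 3 N (start) to 9 N (fully down); it lifts an unscrewed lid again.
- neck_thread (a point): On the neck's axis, 18 mm below the rim, mid-height of four equal ridges (5 mm round bars, out to 27.7 mm from the axis). Each spans 60 degrees and falls 6 mm clockwise seen from above; between them gaps. At each lower end an upright post from 11 to 31 mm below the rim stops a pin from either side, so pins on top of the ridges jam if turned clockwise.
- neck_gap (a point): Neck's axis, 24 mm below the rim: where the pins end. By luck a lid drops at once; else, turned anticlockwise on the ridges, it climbs and within 75 degrees drops 8 to 10 mm into the gaps; just past that the next post stops it. Then 35 to 65 degrees clockwise the pins pass under the ridges, drawing it 3 mm down until it binds on the rim (0.3 N m is snug; it stiffens fast). It stays when let go.
- skewer_rack: wooden rack fixed at the back, 90 x 240 mm, with three upright steel skewers up to 230 mm tall
- plate: white ceramic side plate, 170 mm across
- funnel: red plastic funnel, mouth down, 96 mm across, 95 mm tall
- lighter: matte black grill lighter lying flat, 230 mm long; origin on its underside
- spice_jar: small spice jar with a black cap, 56 mm across, 100 mm tall
- oil_bottle: green glass oil bottle, 64 mm across, 210 mm tall
- basting_brush: basting brush lying flat; origin on its underside
There are look-alikes about, which are no part of the job. What is shaped like the lid but yellow is not meant.

How it is judged (in metres and radians):
On the way, in this order (a step that is already met when the one before it is completed fails the run):
1. the lid is over the canister's neck (z of lid_seat in the frame of canister_rim below 0.022 m and horizontal distance between lid_seat and canister_rim below 0.006 m).
2. the lid has dropped into the thread's gaps (z of lid_seat in the frame of canister_rim below 0.005 m and horizontal distance between lid_seat and canister_rim below 0.006 m), for 0.05 s.
At the end, for the whole second after the job is handed in: The lid, let go and at rest, is held down by the thread: its seat within 1.5 mm of the rim in height (the sprung seal lifts an unthreaded lid to 3 mm), within 4 mm of the neck's axis, tilted less than 0.05 rad (z of lid_seat in the frame of canister_rim between -0.002 and 0.0015 m and horizontal distance between lid_seat and canister_rim below 0.004 m and angle between lid's own z axis and vertical below 0.05 rad and linear speed of lid below 0.02 m/s and contact force between the fingers and lid below 0.1 N); the robot touches nothing.
It fails at once if the lid is forced: it presses on the canister with more than 120 N in all (contact force between lid and canister above 120 N).
It fails at once if the robot strikes the canister itself with more than 25 N (contact force between any of the fingers, the arm and canister above 25 N).
It fails at once if another thing is moved by more than 30 mm or the skewer rack is struck (distance of any of plate, funnel, lighter, spice_jar, oil_bottle, basting_brush from where it was at the start of the episode above 0.03 m or contact force between any of the arm, the fingers and skewer_rack above 5 N).
It also fails if it takes over 72 s, if anything falls off the work surface, if the arm or the gripper's body presses on something with over 40 N, if the wrist force passes 120 N, or if a joint passes its speed limit or range.

## Working session

There is one attempt and no reset: what is moved stays moved. The work goes in short steps, Python scripts to look and compute and a tool call to move; the robot and the scene stay as the last step left them, time stands still between calls to the robot, and variables do not carry over. Pictures are saved under pics/ and viewed, at most 10 in all, crops included, and the job is handed in when it is done.

```bash
mkdir -p pics; ls
```

Create h.py:
```python
import numpy as np, cv2
from bench import r, optics, workorder
def snap(n,f):
    s=optics.snapshot(n); cv2.imwrite('pics/'+f+'.png',s['pixels']); np.save('pics/'+f+'.npy',s,allow_pickle=True); return s
def load(f): return np.load('pics/'+f+'.npy',allow_pickle=True).item()
def ray(s,u,v):
    K=np.array([[s['fx'],0,s['cx']],[0,s['fy'],s['cy']],[0,0,1.]])
    p=cv2.undistortPoints(np.array([[[u,v]]],float),K,np.array(s['D'],float))[0,0]
    T=np.array(s['pose']); d=T[:3,:3]@np.array([p[0],-p[1],-1]); return T[:3,3],d/np.linalg.norm(d)
def plane(s,u,v,z):
    o,d=ray(s,u,v); return o+d*(z-o[2])/d[2]
def cross(a,b):
    (o,d),(p,e)=a,b; A=np.stack([d,-e],1); t=np.linalg.lstsq(A,p-o,rcond=None)[0]
    P,Q=o+d*t[0],p+e*t[1]; return (P+Q)/2,np.linalg.norm(P-Q)
def proj(s,P):
    T=np.array(s['pose']); c=T[:3,:3].T@(np.array(P,float)-T[:3,3]); c=c*[1,-1,-1]
    K=np.array([[s['fx'],0,s['cx']],[0,s['fy'],s['cy']],[0,0,1.]])
    return cv2.projectPoints(c.reshape(1,1,3),np.zeros(3),np.zeros(3),K,np.array(s['D'],float))[0].ravel()
```

Run:
```python
from h import *
for n in ['scene','side']:
    s=snap(n,n+'0'); print(n,np.round(s['pose'],3).tolist(),s['fx'])
print(r.sense())
```

```text
pics
scene [[0.48, -0.731, 0.485, 1066.951], [0.877, 0.407, -0.255, -260.991], [-0.011, 0.548, 0.837, 974.303], [0.0, 0.0, 0.0, 1.0]] 366.18751219042645
side [[-0.97, 0.154, -0.189, 362.36], [-0.244, -0.624, 0.742, 776.654], [-0.004, 0.766, 0.643, 759.626], [0.0, 0.0, 0.0, 1.0]] 409.8654689117792
{'time': 0.1, 'joint_pos': array([-6.91209534e+01,  7.51092900e+00,  8.53236452e+01, -9.88174376e-04,
        8.72629298e+01, -4.89162749e+00]), 'qd': array([ 0.0015672 , -0.01499177, -0.10508452, -0.11162658, -0.09686176,
        0.05254573]), 'joint_efforts': array([ 6.46892313e-04, -5.70950460e+01, -5.01941729e+01, -2.00475301e-04,
        8.05495743e-03, -3.55359168e-05]), 'tool_pos': array([ 260.70861694, -539.83562579,  230.34200019]), 'tcp_rot': array([-1.79902767e+02, -7.33092314e-03,  2.57707159e+01]), 'ft_force': array([ 0.79777457, -0.03772348, -0.34812662]), 'wrist_torque': array([ 0.0241787 , -0.0088631 , -0.04692051]), 'grip_force': 0.0, 'finger_gap': 85.5083000498711}
```

View pics/scene0.png

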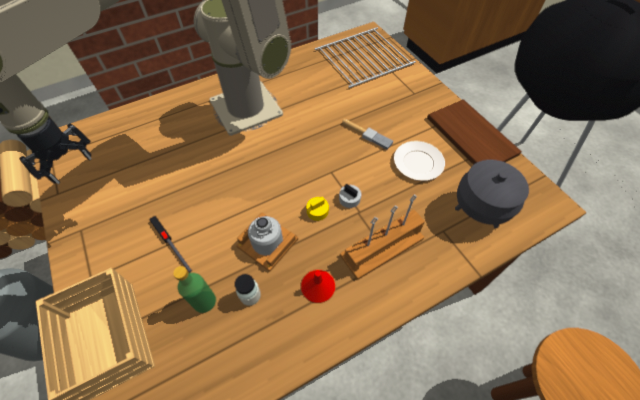

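View pics/side0.png

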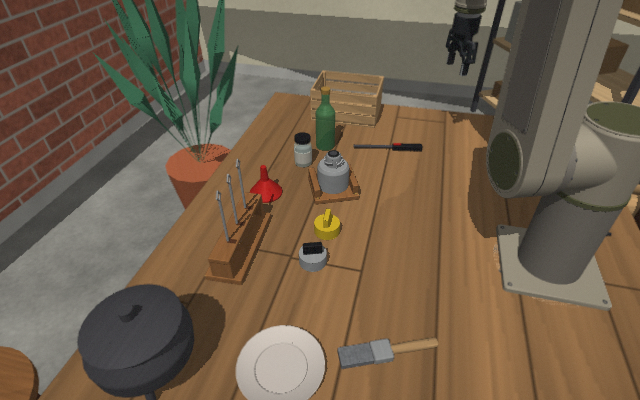

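The steel lid is at scene (349,196) and side (313,255), with its black wing on top. The canister is at scene (265,235) and side (333,175), and the yellow decoy lid sits between them. I'll enlarge both regions next.

Run:
```python
from h import *
a=load('scene0')['pixels'];b=load('side0')['pixels']
A=cv2.resize(a[160:280,230:390],None,fx=5,fy=5,interpolation=cv2.INTER_CUBIC)
B=cv2.resize(b[140:280,270:390],None,fx=4.25,fy=4.25,interpolation=cv2.INTER_CUBIC)
cv2.imwrite('pics/ca.png',A);cv2.imwrite('pics/cb.png',B)
sc,sd=load('scene0'),load('side0')
for n,p,q in [('grip',(349,190),(312,248)),('knob/rim',(263,224),(333,157))]:
    print(n,cross(ray(sc,*p),ray(sd,*q)))
```

```text
grip (array([548.4639918 , 127.59812789,  46.99018037]), np.float64(6.466932124708278))
knob/rim (array([ 566.42324935, -161.98250929,  113.28539675]), np.float64(2.3959496638891156))
```

View pics/ca.png

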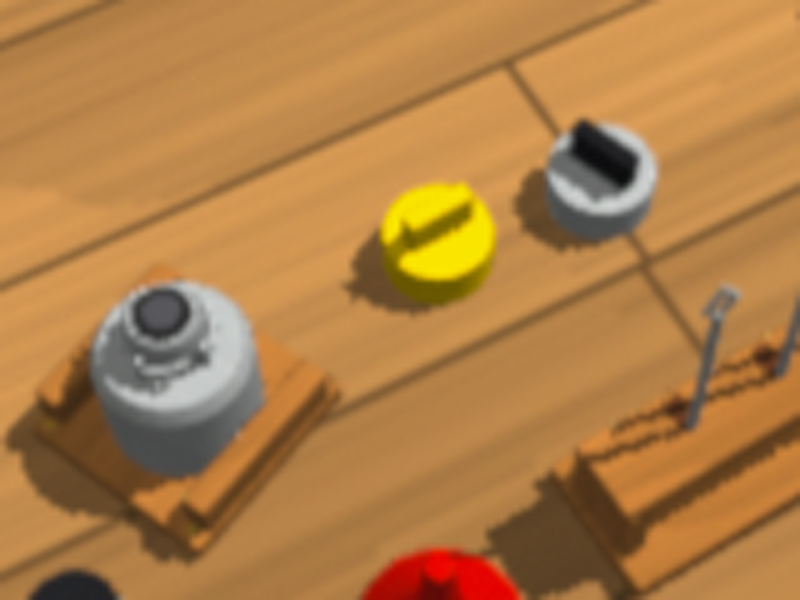

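View pics/cb.png

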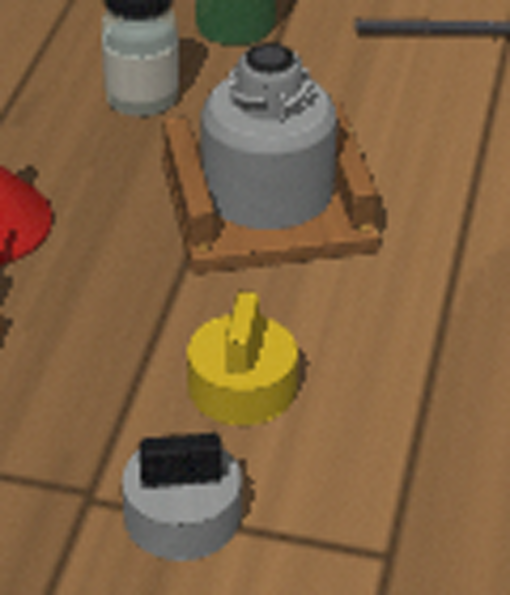

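The seal's dark disc is at scene (262,222) and side (333,153). The wing's top edge runs from (582,122) to (637,160) in the scene crop. I'll use masks to get centroids and the wing's yaw.

Add to h.py:
```python
def dark(s,u,v,R,t=60):
    g=s['pixels'].max(2); m=np.zeros_like(g); u,v=int(u),int(v)
    m[v-R:v+R,u-R:u+R]=(g[v-R:v+R,u-R:u+R]<t)*255
    n,l,st,c=cv2.connectedComponentsWithStats(m); k=1+np.argmax(st[1:,4]); return l==k,c[k],st[k]
def move(x,y,z,yaw):
    from scipy.spatial.transform import Rotation as Ro
    q=r.sense(); M=Ro.from_euler('xyz',q['tcp_rot'],degrees=True)
    d=M.inv().apply(np.array([x,y,z])-q['tool_pos'])
    w=(M.inv()*Ro.from_euler('xyz',[180,0,yaw],degrees=True)).as_rotvec(degrees=True)
    print('move rot',w.round(2),'d',d.round(1))
```

Run:
```python
from h import *
sc,sd=load('scene0'),load('side0')
for n,p,q,t in [('wing',(349,190),(312,248),45),('seal',(262,222),(333,154),75)]:
    a,ca,sa=dark(sc,*p,18,t); b,cb,sb=dark(sd,*q,18,t)
    print(n,ca,sa,cb,sb,cross(ray(sc,*ca),ray(sd,*cb)))
# wing top edge endpoints in scene crop
P=plane(sc,230+582/5,160+122/5,61);Q=plane(sc,230+637/5,160+160/5,61);d=Q-P;print(P,Q,np.linalg.norm(d),np.degrees(np.arctan2(d[1],d[0])))
P=plane(sd,270+140/4.25,140+440/4.25,61);Q=plane(sd,270+219/4.25,140+433/4.25,61);d=Q-P;print(P,Q,np.linalg.norm(d),np.degrees(np.arctan2(d[1],d[0])))
move(520,110,300,25.8)
```

```text
wing [350.17105263 190.75      ] [345 185  12  12  76] [312.04901961 247.78431373] [303 242  19  13 204] (array([550.30897237, 128.41648484,  46.80375023]), np.float64(1.8948428113140843))
seal [261.86486486 222.83783784] [257 218  11  10  37] [332.70707071 145.35353535] [322 136  20  21 198] (array([ 573.93185767, -168.6830316 ,  143.37724229]), np.float64(8.023922267896749))
[531.53134855 124.37507818  61.        ] [571.84901564 138.73716406  61.        ] 42.79934333718129 19.607075492883364
[571.67120237 133.94017193  61.        ] [530.4806905  118.20894991  61.        ] 44.09228520733054 -159.0974567119288
move rot [-0.1  -0.01 -0.03] d [ 516.  -472.6  -68.8]
```

Careful with the scale: shifts go in shares of 500 mm and turns go in shares of 120 degrees. That gives: 330 mm / 500 = 0.66, 290 mm / 500 = 0.58.

drive_effector(
  segments={"steps": [[0, 0, 0, 0.08, -0.04, -0.1, 60], [0, 0, 0, 0.16, -0.13, -0.138, 60], [0, 0, 0, 0.24, -0.22, -0.138, 60], [0, 0, 0, 0.32, -0.3, -0.138, 60], [0, 0, 0, 0.4, -0.38, -0.138, 60], [0, 0, 0, 0.49, -0.46, -0.138, 60], [0, 0, 0, 0.58, -0.54, -0.138, 60], [0, 0, 0, 0.66, -0.62, -0.138, 60]]},
)

```text
time: 1.1
tool_pos: [423.5, -115.7, 300.0]
tcp_rot: [-180.0, 0.0, 25.8]
ft_force: [0.3, 0.1, -0.5]
finger_gap: 60.1
grip_force: 0.0
```

drive_effector(
  segments={"steps": [[0, 0, -0.0167, 0.09, -0.08, 0, 60], [0, 0, -0.0333, 0.18, -0.17, 0, 60], [0, 0, -0.05, 0.27, -0.24, 0, 60], [0, 0, -0.05, 0.34, -0.3, 0, 60], [0, 0, -0.05, 0.372, -0.326, 0, 60], [0, 0, -0.05, 0.372, -0.326, 0, 60]]},
)

```text
time: 1.85
tool_pos: [519.8, 110.6, 299.6]
tcp_rot: [-180.0, 0.1, 31.9]
ft_force: [0.1, -0.3, -0.4]
finger_gap: 59.9
grip_force: 0.0
```

Run:
```python
from h import *
s=snap('wrist','w0');print(np.round(s['pose'],2).tolist(),s['fx'],r.sense()['tool_pos'],r.sense()['tcp_rot'],proj(s,[550,128,61]))
```

```text
[[0.53, 0.81, 0.27, 588.15], [-0.85, 0.5, 0.17, 152.9], [0.0, -0.32, 0.95, 442.89], [0.0, 0.0, 0.0, 1.0]] 304.8638591125374 [519.66332434 109.58746508 299.87336472] [-1.79999580e+02  7.40696006e-02  3.18057195e+01] [322.82312724 135.96469475]
```

View pics/w0.png

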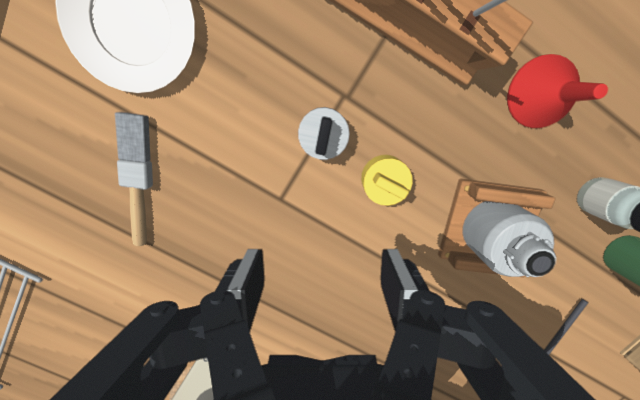

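The wrist view shows the lid at (323,133) with its wing at (324,136), as predicted. The neck seal is at (541,262). I'll refine both by triangulating the wrist view with the fixed views.

Run:
```python
from h import *
w,sc,sd=load('w0'),load('scene0'),load('side0')
m,c,st=dark(w,324,136,22,60);print('wing',c,st)
re=cv2.minAreaRect(np.argwhere(m)[:,::-1].astype(np.float32));print(re)
b=cv2.boxPoints(re); e=[(b[i]+b[(i+1)%4])/2 for i in range(4)]
L=max([(0,2),(1,3)],key=lambda k:np.linalg.norm(e[k[0]]-e[k[1]]))
P,Q=plane(w,*e[L[0]],55),plane(w,*e[L[1]],55);d=Q-P;print('axis',P,Q,(P+Q)/2,np.linalg.norm(d),np.degrees(np.arctan2(d[1],d[0])))
print(cross(ray(w,*c),ray(sd,312.05,247.8)),cross(ray(w,*c),ray(sc,350.17,190.75)))
def seal(s,u,v,R,t):
    m,c,st=dark(s,u,v,R,t);p=np.argwhere(m)[:,::-1].astype(np.float32);el=cv2.fitEllipse(cv2.convexHull(p));print('seal',c,st,el);return el[0]
cw=seal(w,541,262,20,80)
x=sd['pixels'][146:162:2,324:344:2].max(2);print(x)
ca=seal(sc,262,222,9,90); cb=seal(sd,333,154,7,80)
print(cross(ray(w,*cw),ray(sc,*ca)),cross(ray(w,*cw),ray(sd,*cb)),cross(ray(sc,*ca),ray(sd,*cb)))
# lid steel circle in wrist: top plate
g=w['pixels'];k=(g.max(2).astype(int)-g.min(2)<25)&(g.max(2)>110);mm=np.zeros(k.shape,np.uint8);mm[100:170,290:360]=k[100:170,290:360]
p=cv2.convexHull(np.argwhere(mm)[:,::-1].astype(np.float32));(cx,cy),rr=cv2.minEnclosingCircle(p);print('lid',cx,cy,rr,plane(w,cx,cy,32),plane(w,cx,cy,25))
```

```text
wing [323.65116279 135.60755814] [316 118  16  37 344]
((323.6825866699219, 135.6505126953125), (9.593445777893066, 36.29646682739258), 10.885527610778809)
axis [570.91809416 134.80297326  55.        ] [528.92840813 118.70630541  55.        ] [549.92325115 126.75463933  55.        ] 44.96928339471691 -159.02576714125405
(array([550.45894192, 126.76863209,  44.83763338]), np.float64(2.435388884893036)) (array([550.08551584, 126.8914043 ,  48.74911114]), np.float64(1.0098416419503564))
seal [539.29411765 262.09191176] [527 251  28  24 272] ((540.2308959960938, 262.97308349609375), (22.396923065185547, 28.274662017822266), 65.80825805664062)
[[ 76  79  74  70  67  68  83 142 142 139]
 [ 76  76  75  71  63 112 107 143 139 138]
 [ 70  67  61  80  57  47 106 139 142 137]
 [131 131  39  67  70  67  67  38 138 140]
 [133 106  42  50  66  65  49  41 106 136]
 [132 102 141  60  49  47  54 139  96 142]
 [133  96 110 126 134 134 128 112  89  98]
 [104  94 110 110  79 114 107 105  80 120]]
seal [261.8030303  222.59090909] [257 218  11  10  66] ((261.78570556640625, 222.3400421142578), (9.562067031860352, 10.726934432983398), 77.78062438964844)
seal [332.         151.82954545] [326 147  14  10  88] ((331.97735595703125, 151.47433471679688), (9.180049896240234, 14.209592819213867), 121.94216918945312)
(array([ 566.72648059, -164.61676725,  126.13743054]), np.float64(0.5124214003774291)) (array([ 568.11786006, -152.66199593,  137.16312909]), np.float64(1.288314840967856)) (array([ 569.97911016, -164.52502051,  129.63693553]), np.float64(2.828763981854256))
lid 323.3446960449219 133.1021270751953 26.154661178588867 [550.64718413 127.50461961  32.        ] [550.00826717 127.07190817  25.        ]
```

Run:
```python
from h import *
w=load('w0');print('yellow',plane(w,388,182,32)); move(550.2,127.0,100,20.9)
```

```text
yellow [541.41779613  15.34788024  32.        ]
move rot [1.000e-02 7.000e-02 1.091e+01] d [ 35.4   1.3 199.8]
```

To row units: 200 mm / 500 = 0.4, 165 mm / 500 = 0.33, 10.9 degrees / 120 = 0.0908.

drive_effector(
  segments={"steps": [[0, 0, 0.0417, 0.036, 0.0012, 0.11, 40], [0, 0, 0.0908, 0.0708, 0.0026, 0.22, 40], [0, 0, 0.0908, 0.0708, 0.0026, 0.33, 40], [0, 0, 0.0908, 0.0708, 0.0026, 0.4, 40], [0, 0, 0.0908, 0.0708, 0.0026, 0.4, 40]]},
)

```text
time: 2.52
tool_pos: [547.7, 125.4, 97.0]
tcp_rot: [-179.9, 0.4, 20.8]
ft_force: [0.2, 0.8, 1.1]
finger_gap: 40.3
grip_force: 0.0
```

Run:
```python
from h import *
s=snap('wrist','w1'); m,c,st=dark(s,*proj(s,[550.2,127,55]),50,60);print(c,st,proj(s,[550.2,127,50]))
move(550.2,127,36,20.9)
```

```text
[320.23370319 217.93273232] [ 310  182   21   74 1442] [320.71884434 218.29649049]
move rot [-0.02  0.15 -0.12] d [ 0.9 -0.8 63.8]
```

View pics/w1.png

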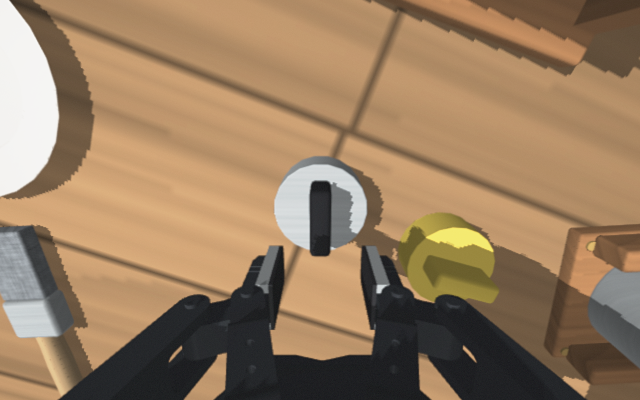

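The wing stands upright in the image at (320,218), midway between the fingers and aligned with them. I'll descend and grip.

To row units: 63 mm / 500 = 0.126, 40 mm / 500 = 0.08.

drive_effector(
  segments={"steps": [[0, 0, 0, 0, 0, 0.08, 40], [0, 0, 0, 0, 0, 0.126, 40], [0, 0, 0, 0, 0, 0.126, 40], [0, 0, 0, 0, 0, 0.126, 10], [0, 0, 0, 0, 0, 0.126, 10], [0, 0, 0, 0, 0, 0.126, 10], [0, 0, 0, 0, 0, 0.126, 10], [0, 0, 0, 0, 0, 0.126, 10]]},
  force=60,
)

```text
time: 3.58
tool_pos: [553.1, 127.6, 40.4]
tcp_rot: [179.9, -0.3, 20.9]
ft_force: [-0.5, -1.1, 8.3]
finger_gap: 12.7
grip_force: 59.7
```

Run:
```python
from h import *
q=r.sense();print(q['tool_pos'],q['tcp_rot'],q['ft_force'],q['finger_gap'],q['joint_pos'])
```

```text
[553.06906719 127.62599976  40.36173002] [179.91931609  -0.27085156  20.87226688] [-0.45841435 -1.06029499  8.3190592 ] 12.72437735518618 [ 7.83004156e+00  1.22850576e+01  1.00792535e+02 -1.90407222e-02
  6.66403361e+01  7.69654720e+01]
```

To row units: -220 mm / 500 = -0.44, -180 mm / 500 = -0.36.

drive_effector(
  segments={"steps": [[0, 0, 0, 0, 0, -0.04, 10], [0, 0, 0, 0, 0, -0.12, 10], [0, 0, 0, 0, 0, -0.24, 10], [0, 0, 0, 0, 0, -0.36, 10], [0, 0, 0, 0, 0, -0.44, 10], [0, 0, 0, 0, 0, -0.44, 10]]},
)

```text
time: 4.32
tool_pos: [553.0, 127.9, 264.1]
tcp_rot: [179.9, -0.6, 20.9]
ft_force: [0.9, 0.3, -2.7]
finger_gap: 12.6
grip_force: 58.7
```

Run:
```python
from h import *
q=r.sense();print(q['tool_pos'],q['tcp_rot'],q['ft_force'],q['finger_gap'])
move(483,-197,250,20.9)
```

```text
[552.99246535 127.93073945 264.14785716] [179.87516917  -0.55893001  20.88176509] [ 0.93649268  0.3058136  -2.70639352] 12.611900803056391
move rot [ 0.12 -0.56 -0.02] d [-181.3  278.6   13. ]
```

To row units: 278 mm / 500 = 0.556, 265 mm / 500 = 0.53.

drive_effector(
  segments={"steps": [[0, 0, 0, -0.04, 0.06, 0, 10], [0, 0, 0, -0.09, 0.14, 0, 10], [0, 0, 0, -0.15, 0.23, 0, 10], [0, 0, 0, -0.21, 0.32, 0.01, 10], [0, 0, 0, -0.26, 0.41, 0.02, 10], [0, 0, 0, -0.31, 0.48, 0.028, 10], [0, 0, 0, -0.35, 0.53, 0.028, 10], [0, 0, 0, -0.362, 0.556, 0.028, 10]]},
)

```text
time: 5.32
tool_pos: [479.4, -197.9, 242.6]
tcp_rot: [-179.9, 0.1, 20.8]
ft_force: [-0.5, -0.0, -0.7]
finger_gap: 13.2
grip_force: 58.7
```

drive_effector(
  segments={"steps": [[0, 0, 0, 0, 0, 0, 10], [0, 0, 0, 0, 0, 0, 10]]},
)

```text
time: 5.58
tool_pos: [480.9, -195.7, 243.2]
tcp_rot: [-180.0, -0.0, 20.9]
ft_force: [-0.2, -0.1, -1.1]
finger_gap: 12.8
grip_force: 58.7
```

Run:
```python
from h import *
s=snap('wrist','w2');snap('scene','s2');snap('side','d2')
q=r.sense();print(q['tool_pos'],q['tcp_rot'],q['joint_pos'])
print(proj(s,[567,-165,126]))
```

```text
[ 480.9395476  -195.71819624  243.29632297] [-1.79987708e+02 -4.69276606e-03  2.09576582e+01] [-2.78109629e+01 -5.38860222e+00  9.70348073e+01  1.16355704e-02
  8.83599461e+01  4.12310447e+01]
[324.35833566  82.94267179]
```

View pics/w2.png

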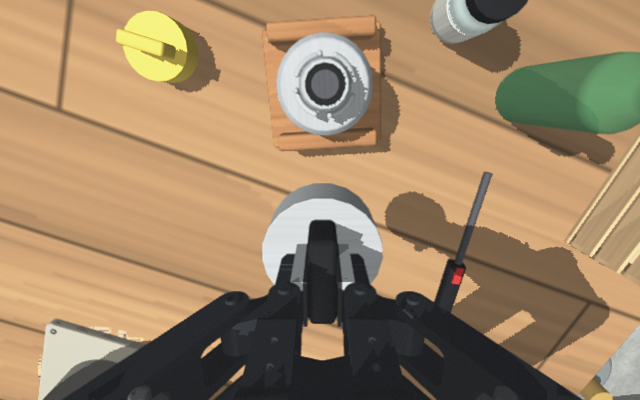

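The seal's disc is at (325,84), and the lid hangs level in the grip with its top disc around (322,250). I'll measure both in this image.

Run:
```python
from h import *
w,sc,sd,w0=load('w2'),load('s2'),load('d2'),load('w0')
def seal(s,u,v,R,t):
    m,c,st=dark(s,u,v,R,t);p=np.argwhere(m)[:,::-1].astype(np.float32);el=cv2.fitEllipse(cv2.convexHull(p));print('seal',st,el);return el[0]
c=seal(w,325,84,28,95)
print('plane126',plane(w,*c,126),'scene+w',cross(ray(w,*c),ray(sc,261.8,222.4)),'w0',cross(ray(w,*c),ray(w0,540.2,263)), 'side',cross(ray(w,*c),ray(sd,333.3,153.3)))
# neck/body outline circle: shoulder
g=w['pixels'];k=((g.max(2).astype(int)-g.min(2)<25)&(g.max(2)>100)).astype(np.uint8)
a=np.zeros_like(k);a[25:145,270:378]=k[25:145,270:378]
print('body',cv2.minEnclosingCircle(np.argwhere(a)[:,::-1].astype(np.float32)))
# lid top disc: bright, rows 190-290 (top-lit plate brighter than skirt)
row=[ (x,int(g[250,x].max())) for x in range(256,392,4)];print(row)
print([(y,int(g[y,300].max())) for y in range(180,232,3)])
q=r.sense()
for z in (0,): print('lid top centre expected',proj(w,q['tool_pos']-[0,0,4]),'edges',[proj(w,q['tool_pos']+np.array([34*np.cos(t),34*np.sin(t),-6])).round(1).tolist() for t in np.radians(20.9+np.array([0,90,-90]))])
```

```text
seal [306  63  39  42 690] ((324.85809326171875, 83.7254409790039), (39.19355773925781, 41.96574020385742), 0.9393103122711182)
plane126 [ 566.59477782 -165.58529316  126.        ] scene+w (array([ 566.65362562, -165.17347118,  126.27505154]), np.float64(0.839148647402747)) w0 (array([ 566.7276175 , -165.58755749,  124.94032141]), np.float64(0.17957049668536204)) side (array([ 567.14995045, -165.48337003,  122.55816965]), np.float64(0.8417853433868974))
body ((324.57745361328125, 83.71830749511719), 51.395877838134766)
[(256, 195), (260, 198), (264, 228), (268, 227), (272, 228), (276, 228), (280, 228), (284, 227), (288, 228), (292, 228), (296, 145), (300, 124), (304, 125), (308, 47), (312, 55), (316, 56), (320, 53), (324, 55), (328, 53), (332, 50), (336, 34), (340, 90), (344, 92), (348, 125), (352, 132), (356, 131), (360, 132), (364, 131), (368, 131), (372, 131), (376, 170), (380, 230), (384, 219), (388, 218)]
[(180, 222), (183, 219), (186, 220), (189, 143), (192, 143), (195, 141), (198, 144), (201, 146), (204, 226), (207, 226), (210, 225), (213, 225), (216, 224), (219, 224), (222, 228), (225, 223), (228, 224), (231, 225)]
lid top centre expected [321.51393337 253.63522822] edges [[321.6, 192.5], [259.4, 251.8], [383.6, 251.9]]
```

Run:
```python
from h import *
from scipy.optimize import least_squares
w=load('w2');g=w['pixels'];q=r.sense();T=q['tool_pos'];print(T)
k=((g.max(2).astype(int)-g.min(2)<25)&(g.max(2)>185))
px=[]
for x in range(266,345,3):
    col=np.where(k[185:250,x])[0]
    if len(col): px.append((x,185+col[0]-.5))
for y in range(225,262,4):
    col=np.where(k[y,250:300])[0]
    if len(col): px.append((250+col[0]-.5,y))
print(px)
for dz in (6,8.4,10):
    P=np.array([plane(w,*p,T[2]-dz)[:2] for p in px])
    f=least_squares(lambda a:np.hypot(*(P-a[:2]).T)-a[2],[*T[:2],34],loss='soft_l1')
    d=f.x[:2]-T[:2];t=np.radians(20.9);print(dz,f.x,'tool dx,dy',d@[np.cos(t),np.sin(t)],d@[np.sin(t),-np.cos(t)],f.cost)
```

```text
[ 480.9395476  -195.71819624  243.29632297]
[(266, np.float64(232.5)), (269, np.float64(225.5)), (272, np.float64(221.5)), (275, np.float64(218.5)), (278, np.float64(214.5)), (281, np.float64(211.5)), (284, np.float64(209.5)), (287, np.float64(208.5)), (290, np.float64(205.5)), (293, np.float64(203.5)), (296, np.float64(202.5)), (299, np.float64(202.5)), (302, np.float64(201.5)), (305, np.float64(200.5)), (308, np.float64(199.5)), (311, np.float64(198.5)), (314, np.float64(198.5)), (317, np.float64(198.5)), (320, np.float64(198.5)), (323, np.float64(198.5)), (326, np.float64(198.5)), (329, np.float64(198.5)), (332, np.float64(198.5)), (335, np.float64(199.5)), (338, np.float64(200.5)), (341, np.float64(201.5)), (344, np.float64(202.5)), (np.float64(269.5), 225), (np.float64(267.5), 229), (np.float64(265.5), 233), (np.float64(264.5), 237), (np.float64(262.5), 241), (np.float64(262.5), 245), (np.float64(262.5), 249), (np.float64(261.5), 253), (np.float64(261.5), 257), (np.float64(262.5), 261)]
6 [ 479.32990291 -196.141776     32.58889786] tool dx,dy -1.654844267900002 -0.1785113168035082 0.7986483044921506
8.4 [ 478.09808421 -196.60461543   33.11319851] tool dx,dy -2.9707272216684086 -0.185561191526513 0.8239470229522718
10 [ 477.27686791 -196.91317755   33.46273496] tool dx,dy -3.847987001177314 -0.19026014093995822 0.8410170886212691
```

Run:
```python
from h import *
move(569.2,-164.6,165,20.9)
```

```text
move rot [-0.01 -0.    0.06] d [93.5  2.5 78.3]
```

To row units: 93.5 mm / 500 = 0.187, 85 mm / 500 = 0.17.

drive_effector(
  segments={"steps": [[0, 0, 0, 0.08, 0.002, 0.02, 10], [0, 0, 0, 0.17, 0.005, 0.08, 10], [0, 0, 0, 0.187, 0.005, 0.13, 10], [0, 0, 0, 0.187, 0.005, 0.156, 10], [0, 0, 0, 0.187, 0.005, 0.156, 10], [0, 0, 0, 0.187, 0.005, 0.156, 10]]},
)

```text
time: 6.48
tool_pos: [569.1, -166.2, 166.8]
tcp_rot: [179.9, -0.1, 20.8]
ft_force: [-0.1, 0.7, -1.1]
finger_gap: 12.6
grip_force: 58.8
```

Run:
```python
from h import *
for i in range(3):
    snap('scene','t'); q=r.sense();print(q['tool_pos'],q['tcp_rot'],q['ft_force'])
move(569.2,-164.6,150,20.9)
```

```text
[ 569.32706651 -166.34430998  167.09533588] [ 1.79899891e+02 -1.07765600e-01  2.08404838e+01] [-0.58300605 -0.2878693  -0.4255894 ]
[ 569.41047087 -166.37932402  167.12087401] [ 1.79891732e+02 -1.15624694e-01  2.08392914e+01] [ 0.84776375  0.53588685 -1.46695897]
[ 569.34858235 -166.31777216  166.91345903] [ 1.79905411e+02 -1.04664595e-01  2.08385379e+01] [ 0.34074717 -0.89607825 -0.55071887]
move rot [ 0.09 -0.1  -0.06] d [ 0.4 -1.7 16.9]
```

To row units: 20 mm / 500 = 0.04, -1.7 mm / 500 = -0.0034.

drive_effector(
  segments={"steps": [[0, 0, 0, 0.0004, -0.0034, 0.016, 10], [0, 0, 0, 0.0004, -0.0034, 0.03, 10], [0, 0, 0, 0.0004, -0.0034, 0.036, 10], [0, 0, 0, 0.0004, -0.0034, 0.04, 10], [0, 0, 0, 0.0004, -0.0034, 0.04, 10]]},
)

```text
time: 7.25
tool_pos: [568.8, -164.1, 145.2]
tcp_rot: [180.0, -0.0, 20.9]
ft_force: [2.7, 0.9, -3.0]
finger_gap: 12.2
grip_force: 58.6
```

Run:
```python
from h import *
q=r.sense();print(q['tool_pos'],q['tcp_rot'],q['ft_force'],q['wrist_torque'])
```

```text
[ 568.77382667 -164.08079292  145.19322856] [ 1.79985640e+02 -3.26574534e-02  2.08733219e+01] [ 2.66699379  0.89382882 -2.99764861] [ 0.09705931 -0.68204893 -0.10406171]
```

To row units: 2 mm / 500 = 0.004, 1 mm / 500 = 0.002.

drive_effector(
  segments={"steps": [[0, 0, 0, 0, 0, 0.002, 10], [0, 0, 0, 0, 0, 0.004, 10], [0, 0, 0, 0, 0, 0.004, 10], [0, 0, 0, 0, 0, 0.004, 10]]},
)

```text
time: 7.75
tool_pos: [568.7, -164.1, 143.4]
tcp_rot: [180.0, -0.0, 20.9]
ft_force: [4.9, -0.5, -0.7]
finger_gap: 13.0
grip_force: 58.8
```

Run:
```python
from h import *
q=r.sense();print(q['tool_pos'],q['tcp_rot'],q['ft_force'],q['wrist_torque'])
```

```text
[ 568.69202253 -164.1371865   143.42099076] [ 1.79981692e+02 -2.94933798e-02  2.08692467e+01] [ 4.85859773 -0.53865161 -0.69497393] [-0.00919734 -0.83234643 -0.09275841]
```

A lateral push of about +5 N in x suggests a pin is rubbing the neck, so I'll ease the lid about 1.5 mm toward +x and carry on down.

To row units: 2 mm / 500 = 0.004, 1.4 mm / 500 = 0.0028.

drive_effector(
  segments={"steps": [[0, 0, 0, 0.0028, 0.001, 0, 10], [0, 0, 0, 0.0028, 0.001, 0.002, 10], [0, 0, 0, 0.0028, 0.001, 0.004, 10], [0, 0, 0, 0.0028, 0.001, 0.004, 10], [0, 0, 0, 0.0028, 0.001, 0.004, 10]]},
)

```text
time: 8.38
tool_pos: [569.6, -164.0, 141.0]
tcp_rot: [-180.0, 0.0, 20.9]
ft_force: [-0.6, -0.7, -1.5]
finger_gap: 12.7
grip_force: 58.7
```

Run:
```python
from h import *
q=r.sense();print(q['tool_pos'],q['tcp_rot'],q['ft_force'],q['wrist_torque'])
```

```text
[ 569.55334251 -164.00913836  140.96093267] [-1.79968671e+02  4.45443359e-02  2.08675955e+01] [-0.60502929 -0.7332035  -1.48599308] [-0.02106619  0.13938205 -0.01790072]
```

To row units: 2 mm / 500 = 0.004, 1 mm / 500 = 0.002.

drive_effector(
  segments={"steps": [[0, 0, 0, 0, 0, 0.002, 10], [0, 0, 0, 0, 0, 0.004, 10], [0, 0, 0, 0, 0, 0.004, 10], [0, 0, 0, 0, 0, 0.004, 10]]},
)

```text
time: 8.88
tool_pos: [569.8, -164.1, 139.1]
tcp_rot: [-180.0, 0.0, 20.9]
ft_force: [-2.3, 1.3, -0.6]
finger_gap: 13.0
grip_force: 58.8
```

Run:
```python
from h import *
q=r.sense();print(q['tool_pos'],q['tcp_rot'],q['ft_force'],q['wrist_torque'])
```

```text
[ 569.75276877 -164.05877999  139.1022555 ] [-1.79984940e+02  2.05463083e-02  2.08661007e+01] [-2.34847715  1.34465509 -0.56314098] [-0.02804233  0.36168173 -0.02456202]
```

To row units: 2 mm / 500 = 0.004, 1 mm / 500 = 0.002.

drive_effector(
  segments={"steps": [[0, 0, 0, -0.0008, 0.0008, 0.002, 10], [0, 0, 0, -0.0008, 0.0008, 0.004, 10], [0, 0, 0, -0.0008, 0.0008, 0.004, 10], [0, 0, 0, -0.0008, 0.0008, 0.004, 10]]},
)

```text
time: 9.38
tool_pos: [569.8, -164.4, 137.6]
tcp_rot: [-180.0, -0.0, 20.9]
ft_force: [-3.1, 3.1, 4.5]
finger_gap: 13.0
grip_force: 59.6
```

Run:
```python
from h import *
q=r.sense();print(q['tool_pos'],q['tcp_rot'],q['ft_force'],q['wrist_torque'])
sd,sc=snap('side','d3'),snap('scene','s3')
A=cv2.resize(sd['pixels'][115:215,280:390],None,fx=5,fy=5,interpolation=cv2.INTER_CUBIC)
cv2.imwrite('pics/cd3.png',A)
```

```text
[ 569.78591968 -164.3618267   137.58624534] [-1.79990338e+02 -1.58676998e-02  2.08774178e+01] [-3.1296731   3.14583044  4.5280685 ] [ 0.67828885  0.71674571 -0.11542163]
```

View pics/cd3.png

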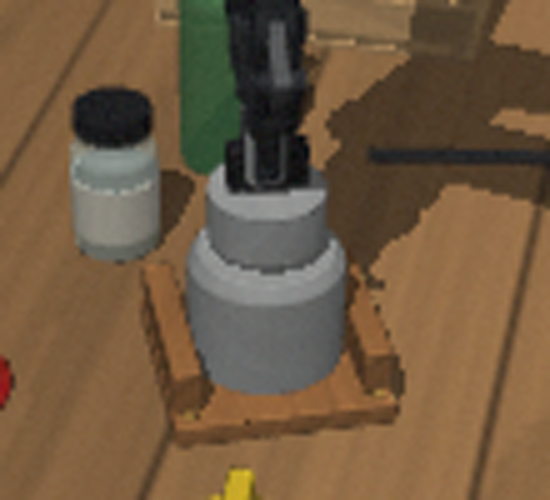

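The lid sits over the neck with its skirt's front lower edge at crop (267,270), and it now presses at about 6 N. I'll convert that edge to a height.

Run:
```python
from h import *
s=load('d3')
for z in (95,98,103,106,110): print(z,(proj(s,[559.4,-132.4,z])-[280,115])*5)
g=s['pixels'].max(2);print([(y,g[y,332:336].astype(int).mean().round()) for y in range(150,180)])
q=r.sense();print(q['ft_force'])
```

```text
95 [266.86652159 267.16894988]
98 [266.9478507  262.75516585]
103 [267.0840574  255.36516073]
106 [267.16617908 250.91080456]
110 [267.27614211 244.94774547]
[(150, np.float64(31.0)), (151, np.float64(53.0)), (152, np.float64(38.0)), (153, np.float64(82.0)), (154, np.float64(150.0)), (155, np.float64(151.0)), (156, np.float64(150.0)), (157, np.float64(151.0)), (158, np.float64(146.0)), (159, np.float64(108.0)), (160, np.float64(111.0)), (161, np.float64(108.0)), (162, np.float64(108.0)), (163, np.float64(107.0)), (164, np.float64(107.0)), (165, np.float64(107.0)), (166, np.float64(107.0)), (167, np.float64(106.0)), (168, np.float64(85.0)), (169, np.float64(87.0)), (170, np.float64(148.0)), (171, np.float64(145.0)), (172, np.float64(152.0)), (173, np.float64(145.0)), (174, np.float64(146.0)), (175, np.float64(141.0)), (176, np.float64(113.0)), (177, np.float64(106.0)), (178, np.float64(106.0)), (179, np.float64(106.0))]
[-3.94909272  3.86536044  4.18184981]
```

The skirt's lower edge is at z ≈ 96.5 mm, so the seat is about 1.5 to 3 mm above the rim. By luck the pins dropped straight into the gaps. I'll turn clockwise gently about the lid's axis while relieving the side load.

To row units: 1 mm / 500 = 0.002, -0.9 mm / 500 = -0.0018, 20 degrees / 120 = 0.1667.

drive_effector(
  segments={"steps": [[0, 0, 0, -0.0008, -0.0018, 0, 10], [0, 0, 0.0333, -0.0008, -0.0014, 0.0006, 10], [0, 0, 0.0667, -0.0008, -0.001, 0.0012, 10], [0, 0, 0.1, -0.001, -0.0006, 0.0016, 10], [0, 0, 0.1333, -0.001, -0.0002, 0.002, 10], [0, 0, 0.1667, -0.0012, 0.0002, 0.002, 10], [0, 0, 0.1667, -0.0012, 0.0002, 0.002, 10]]},
)

```text
time: 10.35
tool_pos: [570.2, -165.5, 137.1]
tcp_rot: [179.9, -0.1, 0.9]
ft_force: [1.1, -0.8, 3.6]
finger_gap: 13.0
grip_force: 59.5
```

Run:
```python
from h import *
q=r.sense();print(q['tool_pos'],q['tcp_rot'],q['ft_force'],q['wrist_torque'],q['joint_pos'][5])
```

```text
[ 570.1503984  -165.48691464  137.1286606 ] [ 1.79925397e+02 -1.39357757e-01  8.91594362e-01] [ 1.08735326 -0.80140838  3.5872907 ] [-0.11453999 -0.18653881 -0.01908445] 67.98984555809298
```

To row units: 1.2 mm / 500 = 0.0024, 1.1 mm / 500 = 0.0022, 20 degrees / 120 = 0.1667.

drive_effector(
  segments={"steps": [[0, 0, 0.0333, 0, 0.0004, 0.0006, 10], [0, 0, 0.0667, 0, 0.0008, 0.0012, 10], [0, 0, 0.1, -0.0002, 0.0012, 0.0018, 10], [0, 0, 0.1333, -0.0002, 0.0016, 0.0022, 10], [0, 0, 0.1667, -0.0004, 0.002, 0.0024, 10], [0, 0, 0.1667, -0.0004, 0.002, 0.0024, 10]]},
)

```text
time: 11.1
tool_pos: [569.9, -166.4, 136.1]
tcp_rot: [180.0, -0.1, -19.1]
ft_force: [-0.2, 0.4, 5.7]
finger_gap: 12.7
grip_force: 59.8
```

Run:
```python
from h import *
q=r.sense();print(q['tool_pos'],q['tcp_rot'],q['ft_force'],q['wrist_torque'],q['joint_pos'][5])
```

```text
[ 569.89593153 -166.40035846  136.08497795] [ 1.79980356e+02 -1.42690177e-01 -1.90790821e+01] [-0.21113983  0.36651966  5.72048176] [-0.01251462  0.05254944 -0.06886605] 87.86686969020403
```

To row units: 0.9 mm / 500 = 0.0018, 0.7 mm / 500 = 0.0014, 12 degrees / 120 = 0.1.

drive_effector(
  segments={"steps": [[0, 0, 0.025, 0, 0.0002, 0.0006, 10], [0, 0, 0.05, 0, 0.0006, 0.001, 10], [0, 0, 0.075, 0, 0.0008, 0.0014, 10], [0, 0, 0.1, -0.0002, 0.0012, 0.0018, 10], [0, 0, 0.1, -0.0002, 0.0012, 0.0018, 10]]},
)

```text
time: 11.72
tool_pos: [569.8, -167.0, 135.5]
tcp_rot: [-180.0, -0.2, -31.1]
ft_force: [-0.1, 0.1, 7.2]
finger_gap: 12.8
grip_force: 60.0
```

Run:
```python
from h import *
q=r.sense();print(q['tool_pos'],q['tcp_rot'],q['ft_force'],q['wrist_torque'],q['joint_pos'][5])
```

```text
[ 569.78167772 -167.02424639  135.4780789 ] [-1.79986052e+02 -1.73524824e-01 -3.10652114e+01] [-0.0739088   0.09449234  7.22008988] [ 0.04023162  0.03741954 -0.02073915] 99.79386346917698
```

To row units: 0.4 mm / 500 = 0.0008, 0.3 mm / 500 = 0.0006, 9 degrees / 120 = 0.075.

drive_effector(
  segments={"steps": [[0, 0, 0.025, 0, 0.0002, 0, 10], [0, 0, 0.05, 0, 0.0006, 0, 10], [0, 0, 0.075, 0, 0.0008, 0, 10], [0, 0, 0.075, 0, 0.0008, 0, 10]]},
)

```text
time: 12.22
tool_pos: [569.5, -167.4, 135.4]
tcp_rot: [-180.0, -0.2, -40.1]
ft_force: [-0.4, 0.3, 7.7]
finger_gap: 12.4
grip_force: 59.9
```

Run:
```python
from h import *
q=r.sense();print(q['tool_pos'],q['tcp_rot'],q['ft_force'],q['wrist_torque'],q['joint_pos'][5])
```

```text
[ 569.49950012 -167.37351927  135.39677352] [-1.79964198e+02 -1.61727651e-01 -4.00636456e+01] [-0.38036855  0.33708033  7.67297771] [-0.0505689 -0.0049965 -0.0400436] 108.75277315837066
```

To row units: 0.4 mm / 500 = 0.0008, 0.3 mm / 500 = 0.0006, 9 degrees / 120 = 0.075.

drive_effector(
  segments={"steps": [[0, 0, 0.025, 0, 0.0002, 0, 10], [0, 0, 0.05, 0, 0.0006, 0, 10], [0, 0, 0.075, 0, 0.0008, 0, 10], [0, 0, 0.075, 0, 0.0008, 0, 10]]},
)

```text
time: 12.72
tool_pos: [569.0, -167.3, 135.3]
tcp_rot: [-180.0, -0.1, -49.0]
ft_force: [-3.0, 0.4, 8.2]
finger_gap: 12.7
grip_force: 60.3
```

Run:
```python
from h import *
q=r.sense();print(q['tool_pos'],q['tcp_rot'],q['ft_force'],q['wrist_torque'],q['joint_pos'][5])
s=snap('wrist','w4')
```

```text
[ 569.00454058 -167.30471815  135.34394817] [-1.79958103e+02 -1.13236528e-01 -4.90023230e+01] [-3.00960705  0.36159554  8.21519237] [0.16356552 0.2647915  0.50103709] 117.6780391945106
```

View pics/w4.png

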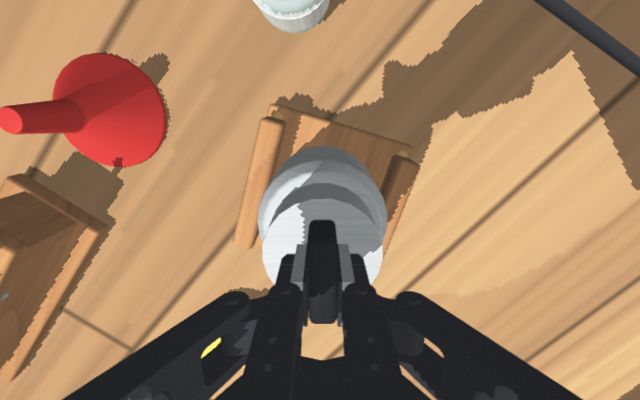

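The wing is still square in the fingers, and the torque has risen to 0.5 N m, so the lid has bound. I'll lift the command slightly to test that the thread holds it.

To row units: -4 mm / 500 = -0.008, -2 mm / 500 = -0.004.

drive_effector(
  segments={"steps": [[0, 0, 0, 0, 0, -0.004, 10], [0, 0, 0, 0, 0, -0.008, 10], [0, 0, 0, 0, 0, -0.008, 10]]},
)

```text
time: 13.15
tool_pos: [568.7, -167.2, 135.5]
tcp_rot: [-180.0, -0.0, -49.0]
ft_force: [11.6, -3.3, -17.6]
finger_gap: 12.3
grip_force: 59.9
```

Run:
```python
from h import *
q=r.sense();print(q['tool_pos'],q['tcp_rot'],q['ft_force'],q['wrist_torque'],q['joint_pos'][5])
```

```text
[ 568.67215824 -167.18961259  135.48490672] [-1.79978301e+02 -2.65241584e-02 -4.90289205e+01] [ 11.60775943  -3.30628282 -17.56042127] [-0.69881987 -2.15882004  0.34765192] 117.68447108210607
```

The lid stays put under a 17 N upward pull, so the thread is holding it. I'll drop the pull, open the fingers and retreat upward.

To row units: 3 mm / 500 = 0.006.

drive_effector(
  segments={"steps": [[0, 0, 0, 0, 0, 0.006, 10], [0, 0, 0, 0, 0, 0.006, 20], [0, 0, 0, 0, 0, 0.006, 40], [0, 0, 0, 0, 0, 0.006, 45], [0, 0, 0, 0, 0, 0.006, 45], [0, 0, 0, 0, 0, 0.006, 45]]},
)

```text
time: 13.9
tool_pos: [568.2, -167.1, 135.2]
tcp_rot: [180.0, 0.0, -49.1]
ft_force: [0.1, 0.4, -0.1]
finger_gap: 45.0
grip_force: 0.0
```

drive_effector(
  segments={"steps": [[0, 0, 0, 0, 0, -0.03, 45], [0, 0, 0, 0, 0, -0.1, 45], [0, 0, 0, 0, 0, -0.2, 45], [0, 0, 0, -0.08, 0, -0.28, 45], [0, 0, 0, -0.16, 0, -0.28, 45], [0, 0, 0, -0.16, 0, -0.28, 45], [0, 0, 0, -0.16, 0, -0.28, 45]]},
)

```text
time: 14.78
tool_pos: [516.2, -106.8, 276.1]
tcp_rot: [-180.0, -0.1, -49.1]
ft_force: [-0.2, 0.3, 0.9]
finger_gap: 44.8
grip_force: 0.0
```

Run:
```python
from h import *
from scipy.optimize import least_squares
w=snap('wrist','w5');sd=snap('side','d5')
print(proj(w,[566.6,-165.6,127]))
g=sd['pixels'].max(2);print([(y,int(g[y,332:336].mean())) for y in range(152,174)])
A=np.hstack([w['pixels'][0:300,170:470],cv2.resize(sd['pixels'][115:215,280:390],(330,300),interpolation=cv2.INTER_CUBIC)]);cv2.imwrite('pics/c5.png',A)
print(r.sense()['ft_force'])
```

```text
[321.73509334 101.94676188]
[(152, 24), (153, 31), (154, 53), (155, 86), (156, 120), (157, 146), (158, 145), (159, 145), (160, 108), (161, 106), (162, 106), (163, 105), (164, 105), (165, 105), (166, 103), (167, 104), (168, 111), (169, 87), (170, 145), (171, 145), (172, 151), (173, 146)]
[0.24273691 0.02370085 0.43176602]
```

View pics/c5.png

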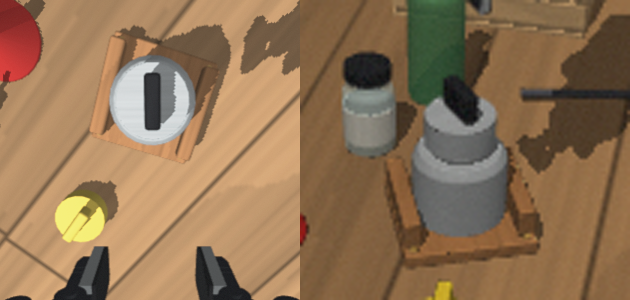

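After release, the lid sits level and centred at wrist (322,101). Its skirt edge is about one pixel row lower in the side view than before threading (row 169 against 168), and it held under the pull, so I'll hand in.

```bash
python3 -c "
from bench import workorder
print(workorder.hand_in())"
```

```text
the job is handed in; nothing more can be done
None
```

The steel lid is screwed home and let go, and the job is handed in at about 15 s on the robot's clock with no verdict shown: it dropped into the thread at once, so no backwards turn was needed, bound at 0.5 N m after about 70 degrees clockwise, and stayed down under a 17 N upward pull.

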